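# Drop a sliding tool tier home on its stacking frame and load the spatula

### The job

The silver tool tray on four posts was set down short on the runners of the blue stacking frame. Slide it back along the runners, without lifting it off, until all four posts have dropped fully home in the frame's sockets; then lay the spatula flat in the empty middle slot of the tray, handle at the end with the open finger gap. Leave the brush and tweezers lying in the tray and do not shove the blue frame out of its place.

Things in the scene. Friction and masses are not known exactly. Their poses are not given: they have to be found in the camera images.
- lower_tier: Blue steel stacking frame, loose on the worktop, 2.2 kg, 210 (x) x 264 (y) mm. Origin: on the worktop, midway between its four sockets; +x along its runners to their closed far end, z up. Runners: tops at z = 75, 48 wide, centred at y = +-105, from x = -111 to +95, with lips 8 high at their outer edges (y = +-129) and far ends. A tin and a ring stand loose in it, below the tray.
- seat (a point): Point on lower_tier (same axes), midway between the sockets, 59 mm above the worktop: upper_tier's origin lies here when its posts are home. Sockets: square holes in the runners at x = +-60, y = +-105 mm, 17 mm wide, 23 deep. Play of the seated pins about 2 mm each way.
- upper_tier: Silver tool tray on four dark posts, loose, about 0.6 kg, 150 (x) x 252 (y) mm, outer faces flat. Origin: midway between the posts, level with their pin tips; axes as lower_tier's when home. Posts at x = +-60, y = +-105; under each a collar (underside z = 16), below it a pin 12.4 thick, its last 9 mm tapered to a 6 mm tip. Tray underside z = 52, rim top z = 81 mm.
- upper_front (a point): Point on upper_tier (same axes), middle of its outer front face (x = -75, z = 66 mm of upper_tier). The tray starts with its pin tips standing on the runners, 23 to 34 mm short of home (towards lower_tier's -x), up to 10 mm off sideways and 3 degrees turned. A push of some 2 to 8 N slides it; it drops 16 mm by itself when all four tips are within about 5 mm of the socket centres.
- slot (a point): Point on upper_tier (same axes): centre of the inner floor of the empty middle slot (x = -18, z = 56 mm of upper_tier). The slot runs along y, 244 mm long, 39 wide, between dividers 14 mm high that stand from y = -122 to +1 and from +104 to +122. From y = +1 to +104 they are missing: the finger gap, with 25 mm or more free beside the spatula's handle.
- spatula: Flat spatula, wooden handle and steel blade, 219 x 25 x 14 mm, 0.06 kg, loose on the worktop left of the frame. Origin: centre of its underside, z up; length along y: handle (22 mm wide, 14 high) from y = +10 to +110, blade (24 wide, 2 thick, 6 mm above the underside) from y = +8 to -110.
- spatula_grip (a point): Point in the spatula's handle near its balance: x = 0, y = +45, z = 7 mm of spatula; axes as spatula's.
- brush: Flat brush, 170 x 32 x 11 mm, lying along y in the far compartment of the tray (at about x = +40 mm of upper_tier). Origin: centre of its underside.
- tweezers: Steel tweezers, 127 x 19 x 8 mm, lying along y in the near compartment of the tray, beside the dividers (about x = -55, y = -50 mm of upper_tier). Origin: centre of its underside.

How it is judged (in metres and radians):
On the way, in this order (a step that is already met when the one before it is completed fails the run):
1. all four posts of the tray are fully home in the sockets of the blue frame (x of upper_tier in the frame of seat between -0.005 and 0.005 m and y of upper_tier in the frame of seat between -0.005 and 0.005 m and z of upper_tier in the frame of seat below 0.003 m and angle between the z axis of upper_tier and the z axis of lower_tier, either way round below 0.025 rad and angle between the y axis of upper_tier and the y axis of lower_tier, either way round below 0.06 rad and linear speed of upper_tier below 0.02 m/s), for 0.3 s.
2. the spatula lies flat in the middle slot, handle in the finger gap, with the fingers off it (x of spatula in the frame of slot between -0.012 and 0.012 m and y of spatula in the frame of slot between -0.014 and 0.014 m and z of spatula in the frame of slot between -0.003 and 0.004 m and y of spatula_grip in the frame of slot above 0.02 m and angle between the y axis of spatula and the y axis of slot, either way round below 0.15 rad and angle between the z axis of spatula and the z axis of slot, either way round below 0.06 rad and contact force between the fingers and spatula below 0.05 N), for 0.2 s.
At the end, for the whole second after the job is handed in: Tray home: origin within 5 mm sideways and 3 mm in height of the seat point, level. Spatula flat in the middle slot, handle in the finger gap, within 12 mm across and 14 mm along of its centre. Brush and tweezers in their compartments; blue frame within 30 mm of its start; all at rest (x of upper_tier in the frame of seat between -0.005 and 0.005 m and y of upper_tier in the frame of seat between -0.005 and 0.005 m and z of upper_tier in the frame of seat below 0.003 m and angle between the z axis of upper_tier and the z axis of lower_tier, either way round below 0.025 rad and angle between the y axis of upper_tier and the y axis of lower_tier, either way round below 0.06 rad and x of spatula in the frame of slot between -0.012 and 0.012 m and y of spatula in the frame of slot between -0.014 and 0.014 m and z of spatula in the frame of slot between -0.003 and 0.004 m and y of spatula_grip in the frame of slot above 0.02 m and angle between the y axis of spatula and the y axis of slot, either way round below 0.15 rad and angle between the z axis of spatula and the z axis of slot, either way round below 0.06 rad and x of brush in the frame of upper_tier between 0 and 0.075 m and y of brush in the frame of upper_tier between -0.06 and 0.06 m and z of brush in the frame of upper_tier between 0.05 and 0.066 m and x of tweezers in the frame of upper_tier between -0.075 and -0.035 m and y of tweezers in the frame of upper_tier between -0.07 and 0.07 m and z of tweezers in the frame of upper_tier between 0.05 and 0.066 m and distance of lower_tier from where it was at the start of the episode below 0.03 m and linear speed of each of upper_tier, spatula below 0.01 m/s); the robot touches nothing.
It fails at once if the tray is lifted off the runners (20 mm or more above them) (z of upper_tier in the frame of seat above 0.036 m).
It fails at once if the blue frame is shoved more than 30 mm from where it stood (distance of lower_tier from where it was at the start of the episode above 0.03 m).
It fails at once if the brush or the tweezers leave the tray (z of any of brush, tweezers in the frame of upper_tier below 0.04 m).
It also fails if it takes over 72 s, if anything falls off the work surface, if the arm or the gripper's body presses on something with over 40 N, if the wrist force passes 120 N, or if a joint passes its speed limit or range.

### The arm

A 6-joint arm with a two-finger parallel gripper is mounted at the origin on a cart in front of the work surface, level with it; the furniture and walls round the work are solid. World frame = base frame: x ahead of the robot, y to its left, z up, the work surface at z = 0. Lengths are in m, angles in degrees, forces in N, time in s.
With the tool pointing down it reaches from about 0.35 to 0.875 m from the base axis. Payload 4.2 kg.
Tool frame: the origin (TCP) lies at the very end of the fingers, on their centre line; the grasp point (between the pads) lies 19 mm behind it; z points along the fingers, y is the line along which they close (so a half turn about z gives the same grasp; the last joint's range is limited). The gripper opens to 87 mm and grips with 3 to 60 N. Pads are 19 mm wide; open, the fingers measure 117 mm over their backs; the gripper's body (75 mm by 190 mm) begins 51 mm behind the grasp point.
Start: joints at [85.061, 22.042, 0.453, 0, -68.411, -14.817], TCP at [0.211, 0.588, 0.223] pointing down, gripper open.
Joint ranges: [-179.83, 179.83], [-69.29, 118.12], [-61.27, 80.66], [-181.25, 117.63], [-171.15, -9.14], [-177.46, 177.46]. Speed limits (degrees/s): [159.86, 159.86, 180, 180, 180, 180].

### API

Orientations are given as a 3x3 rotation matrix whose columns are the frame's x, y, z axes.
In Python, from station import monitor, cams, ticket gives the robot as it stands.
- The arm moves only by the tool drive_tool, never from a script. Its argument "moves" is a list of rows, each an object with "delta_pos": the shift along the tool's x, y, z in mm, a list of three; "turn": the turn about the tool's z in rad; "claw": the opening, from 0 (shut) to 1 (fully open). A call has 1 to 12 rows; each row shifts and turns the commanded pose from where the row before left it, along the tool's axes as they then stand; what a row does not reach is not made up. A row lasts 1/8 s, in which the tool goes at most 62.5 mm and 10.7 degrees, less where a joint would pass 70% of its speed; a pose out of reach is approached as far as the arm can. A call is refused whole if a number of a shift passes 62.5 or a number of a turn 0.188, either way. A call with a gripper value outside its range is refused whole. The fingers move at their own pace and stop on an object; the grip force is fixed at half the most. Time passes only in rows, so rows that do not move let the fingers close. It gives the time, the measured TCP pose, the force, the opening and the grip force at its end, in the units of the state.
- monitor.sense(): the state, without advancing time (a new reading comes with each control period).
- cams.capture(name): name is "scene" or "top" or "wrist"; returns a dict with "color" (480x640x3 uint8, red, green, blue), "range_z" (480x640 float32, m along the optical axis (not along the pixel's ray), 0 where there is no reading), "vertical_fov" (degrees; the focal length in pixels is half the picture's height over the tangent of half this angle, whatever the lens; pixels are square), "cx", "cy" (the principal point, pixels), "extrinsics" (4x4, takes a point from camera to world coordinates). Camera axes: x right, y down, z forward; pixel columns grow to the right and rows downward; lengths in m; the calibration is good to about 2 mm. A picture is of the moment at which its call begins.
- ticket.finish_job(): hands the job in; it is judged then, once.
The state is a dict: "time_s": time; "joints": joint angles; "joint_velocities": joint speeds; "effort": joint torques, N m; "tcp_pos": TCP position; "ee_rot": TCP orientation; "wrist_force": force on the tool from outside, world axes, zero at the start; "moment": the same for the moment, N m; "gripper_width": opening from 0.0 (shut) to 1.0 (fully open); "gripper_force": force on a finger pad.
Only numpy, scipy, OpenCV 4.12 (cv2) and the standard library are available. Lean on these libraries where they do the work, as an engineer would, in place of code of your own. Each camera call takes 0.05 s, during which the arm holds its last target. There are 200 camera calls.

## Working session

There is one attempt and no reset: what is moved stays moved. The work goes in short steps, Python scripts to look and compute and a tool call to move; the robot and the scene stay as the last step left them, time stands still between calls to the robot, and variables do not carry over. Pictures are saved under pics/ and viewed, at most 10 in all, crops included, and the job is handed in when it is done.

Besides the shell and the picture viewer there is one more tool, called after "Emit:" as name(argument=value, ...) on one line, values as JSON. drive_tool: Moves the arm, as the interface text tells. Its arguments: {"type":"object","properties":{"moves":{"type":"array","items":{"type":"object","properties":{"delta_pos":{"type":"array","items":{"type":"number"}},"turn":{"type":"number"},"claw":{"type":"number"}}}}},"required":["moves"]}

```bash
mkdir -p pics
cat > h.py <<'E'
import numpy as np, cv2
from station import monitor, cams, ticket
def cap(n):
    c=cams.capture(n); np.savez('/tmp/%s.npz'%n,**c); return c
def pts(c):
    z=c["range_z"]; f=240/np.tan(np.radians(c["vertical_fov"])/2)
    v,u=np.mgrid[:480,:640]
    P=np.stack([(u-c["cx"])/f*z,(v-c["cy"])/f*z,z,np.ones_like(z)],-1)@np.array(c["extrinsics"]).T
    P=P[...,:3]; P[z==0]=np.nan; return P
E
python3 - <<'E'
from h import *
for n in("top","scene"):
    c=cap(n); cv2.imwrite(f"pics/{n}1.png",c["color"][...,::-1]); print(n,c["vertical_fov"],np.round(c["extrinsics"],3).tolist())
    P=pts(c); 
    for v in range(0,480,60): print([tuple(np.round(P[v,u],2).tolist()) for u in range(0,640,128)])
s=monitor.sense(); print(s["tcp_pos"],s["ee_rot"],s["time_s"])
E
```

```text
top 54.934966434838124 [[-0.004, -0.996, 0.088, 0.434], [-1.0, 0.006, 0.021, 0.111], [-0.022, -0.088, -0.996, 0.966], [0.0, 0.0, 0.0, 1.0]]
[(0.66, 0.38, 0.62), (0.66, 0.28, 0.62), (0.66, 0.17, 0.62), (0.66, 0.07, 0.61), (0.66, -0.03, 0.61)]
[(0.75, 0.59, 0.34), (0.87, 0.52, 0.1), (0.88, 0.27, 0.09), (0.92, 0.0, -0.0), (0.86, -0.23, 0.1)]
[(0.67, 0.59, 0.33), (0.79, 0.56, -0.0), (0.76, 0.27, 0.07), (0.78, 0.0, -0.0), (0.77, -0.25, 0.03)]
[(0.58, 0.59, 0.33), (0.66, 0.56, -0.0), (0.66, 0.28, -0.0), (0.64, 0.02, 0.08), (0.62, -0.2, 0.15)]
[(0.53, 0.82, 0.0), (0.52, 0.51, 0.1), (0.53, 0.28, 0.0), (0.51, 0.03, 0.16), (0.51, -0.2, 0.14)]
[(0.4, 0.82, -0.0), (0.4, 0.55, 0.0), (0.4, 0.28, -0.0), (0.4, 0.01, 0.0), (0.4, -0.25, 0.0)]
[(0.14, 1.43, -0.85), (0.14, 0.93, -0.86), (0.14, 0.42, -0.86), (0.16, -0.06, -0.76), (0.14, -0.57, -0.86)]
[(0.25, 0.58, 0.31), (-0.09, 0.92, -0.85), (-0.09, 0.42, -0.86), (0.11, -0.0, -0.17), (-0.08, -0.56, -0.86)]
scene 47.71745235378435 [[0.833, -0.368, 0.412, 0.126], [-0.553, -0.55, 0.626, -0.488], [-0.004, -0.75, -0.662, 0.74], [0.0, 0.0, 0.0, 1.0]]
[(0.23,
[... 298 characters left out ...]
2.31, -0.87), (0.37, 0.63, -0.0), (0.61, 0.44, 0.01), (0.8, 0.21, 0.07), (0.98, 0.03, 0.11)]
[(0.01, 1.79, -0.86), (0.29, 0.42, -0.0), (0.51, 0.26, 0.01), (0.72, 0.11, 0.02), (0.96, -0.02, -0.0)]
[(-0.07, 1.41, -0.87), (0.31, 0.76, -0.5), (0.43, 0.13, -0.0), (0.54, -0.09, 0.13), (0.78, -0.16, 0.04)]
[(0.05, 0.02, 0.23), (0.26, 0.84, -0.86), (0.36, 0.01, -0.0), (0.53, -0.12, 0.02), (0.72, -0.23, -0.0)]
[(0.03, -0.05, 0.22), (0.15, 0.02, -0.0), (0.31, -0.09, 0.0), (0.47, -0.19, -0.0), (0.63, -0.3, -0.0)]
[0.21107055 0.58772596 0.22156599] [[ 9.41097371e-01 -3.38135220e-01 -5.58848303e-04]
 [-3.38135665e-01 -9.41095517e-01 -1.87087174e-03]
 [ 1.06677993e-04  1.94963902e-03 -9.99998094e-01]] 0.1
```

View pics/top1.png

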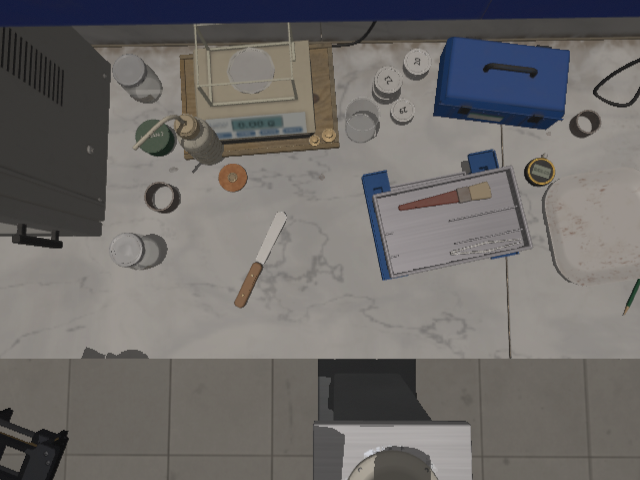

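View pics/scene1.png

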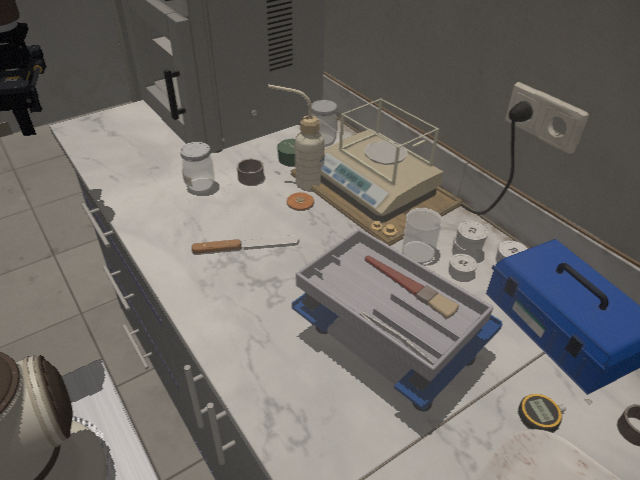

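The top view shows the tray around px (450,225), with blue runner ends at (375,182) and (483,160). The spatula handle is at (247,285) and its blade tip at (281,215). The dividers' gap is on the left (+y) side.

Run:
```python
from h import *
A=[]
for n in("top","scene"):
    c=dict(np.load(f'/tmp/{n}.npz')); P=pts(c); hsv=cv2.cvtColor(c["color"],cv2.COLOR_RGB2HSV)
    x,y,z=P[...,0],P[...,1],P[...,2]
    roi=(x>.4)&(x<.8)&(y<.2)&(y>-.3)
    blue=(hsv[...,0]>98)&(hsv[...,0]<125)&(hsv[...,1]>130)
    rim=roi&(z>.15)&(z<.162)&~blue
    q=P[rim][:,:2].astype(np.float32)
    r=cv2.minAreaRect(q*1000); print(n,"rim",rim.sum(),r,np.median(P[rim][:,2]), cv2.boxPoints(r).round().tolist())
    b=roi&blue&(z>.068)&(z<.092)&(x<.76)
    B=P[b]; print("blue",b.sum()); np.save(f'/tmp/b_{n}.npy',B); A.append(B)
    sp=(x>.38)&(x<.75)&(y>.22)&(y<.45)&(((z>.004)&(z<.03)))
    col=hsv; wood=(x>.3)&(x<.65)&(y>.2)&(y<.45)&(hsv[...,1]>110)&(z>.004)&(z<.03)
    W=P[wood][:,:2].astype(np.float32)*1000; print("wood",cv2.minAreaRect(W),np.median(P[wood][:,2]))
    k,l=cv2.connectedComponents(sp.astype(np.uint8)); best=[cv2.minAreaRect(P[l==i][:,:2].astype(np.float32)*1000)+(int((l==i).sum()),) for i in range(1,k) if (l==i).sum()>60]; print(best)
c=dict(np.load('/tmp/top.npz')); cv2.imwrite('pics/topcrop.png',cv2.resize(c["color"][140:300,340:550,::-1],None,fx=3.7,fy=3.7,interpolation=cv2.INTER_CUBIC))
im=np.zeros((600,600,3),np.uint8)+255
for B,col in zip(A,((255,0,0),(0,0,255))):
    for p in B:
        i=int(500-(p[0]-.4)*1200); j=int(300-(p[1]+.05)*1200)
        if 0<=i<600 and 0<=j<600: im[i,j]=col if p[2]<.079 else (0,160,0)
cv2.imwrite('pics/bl.png',im)
```

```text
top rim 1557 ((655.9300537109375, -39.82275390625), (459.2781066894531, 282.9891357421875), 26.35566520690918) 0.1556920562230223 [[387.0, -15.0], [513.0, -269.0], [925.0, -65.0], [799.0, 189.0]]
blue 1488
wood ((540.0599975585938, 297.2326354980469), (239.0947265625, 51.546329498291016), 15.822978973388672) 0.007015897153758888
[((716.893798828125, 310.22235107421875), (38.218021392822266, 183.5771484375), 9.933276176452637, 1006), ((704.403564453125, 424.372802734375), (26.31217384338379, 13.70181941986084), 45.2003059387207, 62), ((659.2206420898438, 328.2077941894531), (60.24238586425781, 58.83106231689453), 0.2463376820087433, 599), ((614.7730712890625, 445.86285400390625), (37.40940856933594, 7.182159900665283), 0.1017291396856308, 75), ((486.284423828125, 266.4828796386719), (24.504257202148438, 217.61074829101562), 65.29248809814453, 1063)]
scene rim 2025 ((655.1174926757812, -39.9417724609375), (461.36181640625, 281.18914794921875), 26.461505889892578) 0.15439871150893192 [[386.0, -17.0], [511.0, -269.0], [924.0, -63.0], [799.0, 189.0]]
blue 87
wood ((521.6043090820312, 302.9804992675781), (265.2513427734375, 59.49104690551758), 7.940374851226807) 0.011892595105633896
[((717.4902954101562, 324.79345703125), (45.88362503051758, 212.25518798828125), 9.895442962646484, 956), ((614.1135864257812, 443.8719787597656), (41.529022216796875, 11.499590873718262), 0.7831394672393799, 130), ((658.0226440429688, 327.77923583984375), (60.24219512939453, 61.17560958862305), 88.1723861694336, 319), ((532.4168701171875, 244.54408264160156), (26.749467849731445, 116.02263641357422), 66.75492858886719, 374), ((431.996337890625, 290.8376159667969), (25.30712127685547, 99.15530395507812), 64.45696258544922, 473)]
```

View pics/topcrop.png

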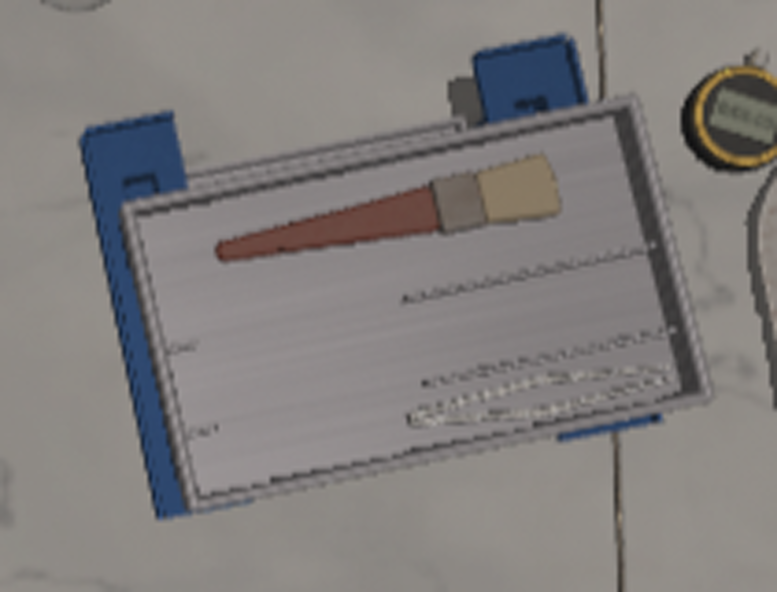

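View pics/bl.png

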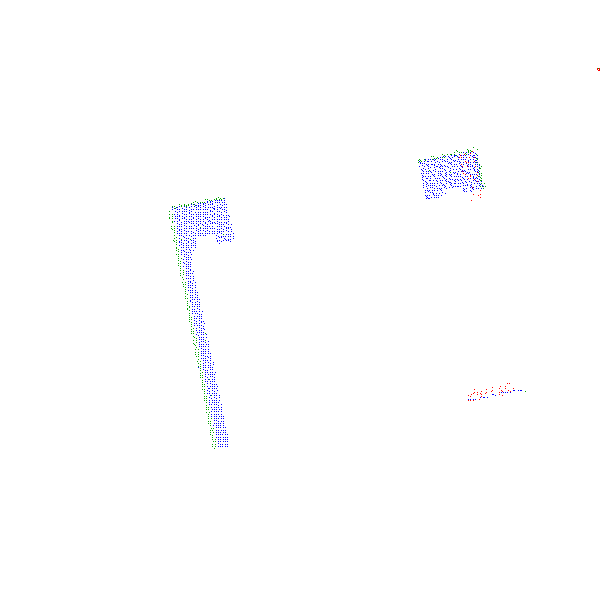

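```bash
cat >> h.py <<'E'
from scipy.optimize import least_squares
def rect(P,m):
    k,l,st,_=cv2.connectedComponentsWithStats(cv2.dilate(m.astype(np.uint8),np.ones((5,5)))); i=1+st[1:,4].argmax()
    Q=P[(l==i)&m]; return Q,cv2.minAreaRect(Q[:,:2].astype(np.float32)*1000)
def tray(P,lo,hi):
    x,y,z=P[...,0],P[...,1],P[...,2]
    Q,r=rect(P,(x>.42)&(x<.74)&(y<.15)&(y>-.24)&(z>lo)&(z<hi))
    bp=cv2.boxPoints(r); e=[bp[1]-bp[0],bp[2]-bp[1]]; e=max(e,key=np.linalg.norm); e=e*np.sign(e[1]); 
    return np.array(r[0]),r[1],np.degrees(np.arctan2(-e[0],e[1])),np.median(Q[:,2])*1000
def frame(B):
    B=B[(B[:,0]<.74)&(B[:,1]>-.24)&(B[:,0]>.42)]; r=cv2.minAreaRect(B[:,:2].astype(np.float32)*1000)
    bp=cv2.boxPoints(r); e=[bp[1]-bp[0],bp[2]-bp[1]]; e=max(e,key=np.linalg.norm); e=e*np.sign(e[1]); a=np.arctan2(-e[0],e[1])
    ux=np.array([np.cos(a),np.sin(a)]); return np.array(r[0])+6*ux,r[1],np.degrees(a)
E
python3 - <<'E'
from h import *
for n in("top","scene"):
    c=dict(np.load(f'/tmp/{n}.npz'));P=pts(c); print(n,tray(P,.146,.162))
B=np.concatenate([np.load('/tmp/b_top.npy'),np.load('/tmp/b_scene.npy')])
o,s,a=frame(np.load('/tmp/b_top.npy')); print(o,s,a, frame(B))
# edge fits by hand: left edge line
T=np.load('/tmp/b_top.npy'); T=T[(T[:,1]>-.24)&(T[:,0]>.42)]
ar=np.radians(a); R=np.array([[np.cos(ar),-np.sin(ar)],[np.sin(ar),np.cos(ar)]])
L=(T[:,:2]*1000-o)@R
f=lambda m,pr,:print(m.sum(),pr)
l=L[(L[:,1]>100)&(L[:,0]<30)]; xs=np.arange(-100,30,10); ed=[l[(abs(l[:,0]-x)<6),1].max() for x in xs]; print("left edge",np.polyfit(xs,ed,1),np.round(ed,1))
fr=L[L[:,0]>80]; ys=[y for y in range(-128,131,6) if (abs(fr[:,1]-y)<4).any()]; ed=[fr[abs(fr[:,1]-y)<4,0].max() for y in ys]; print("far edge",np.polyfit(ys,ed,1),np.round(ed,1))
print("near",np.sort(L[:,0])[:12].round(1),"right",np.sort(L[L[:,0]>50][:,1])[:12].round(1))
E
```

```text
top (array([543.19335938, -94.86860657]), (152.2325439453125, 255.1575927734375), np.float32(11.705085), np.float64(155.5560162169376))
scene (array([542.38690186, -94.96020508]), (154.64291381835938, 255.91766357421875), np.float32(11.4449415), np.float64(153.72988644014012))
[574.06952    -86.63421786] (206.18951416015625, 263.0338439941406) 10.721177 (array([573.79748631, -87.36895943]), (208.15328979492188, 264.37646484375), np.float32(10.721175))
left edge [-1.42081031e-03  1.31109561e+02] [131.3 131.4 131.1 131.2 131.2 131.1 131.1 131.3 131.1 131.1 131.  131.1
 131.2]
far edge [-1.06093159e-03  9.61238457e+01] [95.5 97.1 96.6 96.6 96.2 96.2 96.4 95.5 96.1 94.7 95.9 96.  96.4 96.3
 96.3 96.5 96.5 95.6]
near [-109.1 -109.1 -109.  -109.  -109.  -108.9 -108.9 -108.7 -108.7 -108.7
 -108.6 -108.6] right [-131.5 -130.9 -130.8 -130.4 -130.3 -130.2 -130.2 -130.2 -130.  -129.9
 -129.9 -129.9]
```

```bash
cat >> h.py <<'E'
def go(x,y,z,h):
    "remaining move: turn, then shift in tool axes at the final heading (mm)"
    s=monitor.sense(); R=np.array(s["ee_rot"]); p=np.array(s["tcp_pos"])*1000
    hn=np.degrees(np.arctan2(R[1,0],R[0,0])); hr=np.radians(h); tx=np.array([np.cos(hr),np.sin(hr),0]); ty=np.array([np.sin(hr),-np.cos(hr),0])
    d=np.array([x,y,z])-p; print("t",s["time_s"],"tcp",p.round(1),"head",hn.round(2),"turn",np.radians(hn-h).round(4),"shift",np.round([d@tx,d@ty,-d[2]],1),"F",np.round(s["wrist_force"],1),"w",s["gripper_width"])
E
python3 -c "
from h import *
go(435,-114,222,10.7)"
```

```text
t 0.1 tcp [211.1 587.7 221.6] head -19.76 turn -0.5317 shift [ 8.970e+01  7.311e+02 -4.000e-01] F [-0.2 -0.1 -1.2] w 0.9986737767723434
```

Emit:
drive_tool(moves=[{"turn":-0.177},{"turn":-0.177},{"turn":-0.178},{"delta_pos":[7,60,0]},{"delta_pos":[7,60,0]},{"delta_pos":[7,60,0]},{"delta_pos":[7,60,0]},{"delta_pos":[7,60,0]},{"delta_pos":[7,60,0]},{"delta_pos":[7,60,0]},{"delta_pos":[7,60,0]},{"delta_pos":[7,60,0]}])

```text
invalid input
```

```bash
python3 -c "
from h import *
go(435,-114,222,10.7)"
```

```text
t 0.1 tcp [211.1 587.7 221.6] head -19.76 turn -0.5317 shift [ 8.970e+01  7.311e+02 -4.000e-01] F [-0.2 -0.1 -1.2] w 0.9986737767723434
```

Emit:
drive_tool(moves=[{"delta_pos":[0,0,0],"turn":-0.177,"claw":1},{"delta_pos":[0,0,0],"turn":-0.177,"claw":1},{"delta_pos":[0,0,0],"turn":-0.178,"claw":1},{"delta_pos":[7,60,0],"turn":0,"claw":1},{"delta_pos":[7,60,0],"turn":0,"claw":1},{"delta_pos":[7,60,0],"turn":0,"claw":1},{"delta_pos":[7,60,0],"turn":0,"claw":1},{"delta_pos":[7,60,0],"turn":0,"claw":1},{"delta_pos":[7,60,0],"turn":0,"claw":1},{"delta_pos":[7,60,0],"turn":0,"claw":1},{"delta_pos":[7,60,0],"turn":0,"claw":1},{"delta_pos":[7,60,0],"turn":0,"claw":1}])

```text
time_s: 1.6
tcp_pos: [0.3736, 0.0675, 0.2227]
ee_rot: [[0.982, 0.187, 0.001], [0.187, -0.982, 0.0], [0.001, -0.0, -1.0]]
wrist_force: [1.0, 0.5, 0.1]
gripper_width: 0.998
gripper_force: 0.0
```

```bash
python3 -c "
from h import *
go(435,-114,222,10.7)"
```

```text
t 1.6 tcp [373.6  67.5 222.7] head 10.77 turn 0.0013 shift [ 26.7 189.7   0.7] F [1.  0.5 0.1] w 0.9982408767012193
```

Emit:
drive_tool(moves=[{"delta_pos":[6,50,0],"turn":0,"claw":1},{"delta_pos":[6,50,0],"turn":0,"claw":1},{"delta_pos":[6,50,0],"turn":0,"claw":1},{"delta_pos":[6,35,0],"turn":0,"claw":1},{"delta_pos":[0,0,30],"turn":0,"claw":1},{"delta_pos":[0,0,30],"turn":0,"claw":1},{"delta_pos":[0,0,30],"turn":0,"claw":1},{"delta_pos":[0,0,0],"turn":0,"claw":1}])

```text
time_s: 2.6
tcp_pos: [0.4296, -0.1081, 0.1306]
ee_rot: [[0.983, 0.186, -0.006], [0.186, -0.983, -0.0], [-0.006, -0.001, -1.0]]
wrist_force: [0.8, -0.3, -0.0]
gripper_width: 0.997
gripper_force: 0.0
```

Run:
```python
from h import *
go(435,-114,128,10.7)
for n in("wrist","scene"):
    c=cap(n); cv2.imwrite(f"pics/{n}2.png",c["color"][...,::-1])
P=pts(c);print(tray(P,.146,.162))
```

```text
t 2.6 tcp [ 429.6 -108.1  130.6] head 10.7 turn -0.0001 shift [4.2 6.8 2.6] F [ 0.8 -0.3 -0. ] w 0.9965879339589765
(array([ 547.27404785, -113.62411499]), (152.47039794921875, 217.16275024414062), np.float32(11.206848), np.float64(153.76801918692047))
```

View pics/scene2.png

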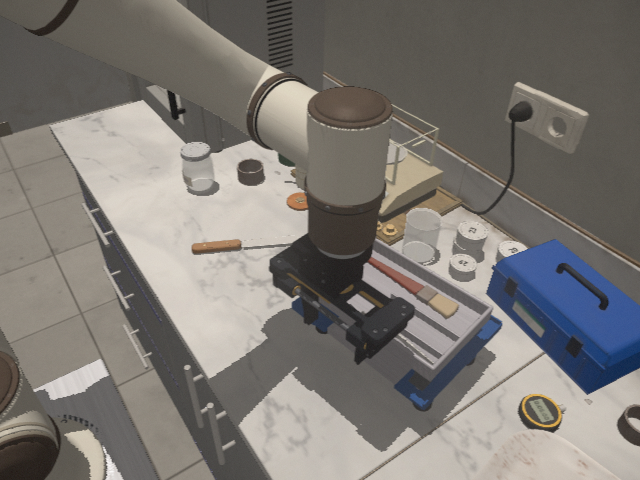

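Emit:
drive_tool(moves=[{"delta_pos":[4,7,2],"turn":0,"claw":1},{"delta_pos":[8,0,0],"turn":0,"claw":1},{"delta_pos":[8,0,0],"turn":0,"claw":1},{"delta_pos":[3,0,0],"turn":0,"claw":1},{"delta_pos":[2,0,0],"turn":0,"claw":1},{"delta_pos":[2,0,0],"turn":0,"claw":1},{"delta_pos":[2,0,0],"turn":0,"claw":1},{"delta_pos":[2,0,0],"turn":0,"claw":1},{"delta_pos":[2,0,0],"turn":0,"claw":1},{"delta_pos":[2,0,0],"turn":0,"claw":1}])

```text
time_s: 3.95
tcp_pos: [0.4671, -0.1083, 0.1302]
ee_rot: [[0.983, 0.186, -0.001], [0.186, -0.983, 0.0], [-0.001, -0.0, -1.0]]
wrist_force: [-2.7, -1.0, -0.5]
gripper_width: 1.0
gripper_force: 1.7
```

```bash
cat >> h.py <<'E'
def fr(p,o=(574,-87),a=10.72):
    r=np.radians(a); d=np.array(p)[...,:2]-np.array(o); return np.stack([d[...,0]*np.cos(r)+d[...,1]*np.sin(r),-d[...,0]*np.sin(r)+d[...,1]*np.cos(r)],-1)
def far(n,lo,hi):
    "tray far/right rim from visible points, in frame coords"
    P=pts(cap(n))*1000; z=P[...,2]; m=(z>lo)&(z<hi); Q=P[m]; L=fr(Q)
    k=(abs(L[:,1])<140)&(abs(L[:,0])<120); L=L[k]; Z=Q[k,2]
    f=lambda y0,y1:[np.percentile(L[(L[:,1]>y)&(L[:,1]<y+15),0],97).round(1) for y in range(y0,y1,20) if ((L[:,1]>y)&(L[:,1]<y+15)).sum()>5]
    g=L[:,0]>0
    print(n,"n",len(L),"z hist",np.histogram(Z,np.arange(lo,hi+1,3))[0],"far x",f(-120,120),"right y",np.percentile(L[:,1],.5).round(1),"left y",np.percentile(L[:,1],99.5).round(1))
E
python3 - <<'E'
from h import *
s=monitor.sense(); print(fr(np.array(s["tcp_pos"])*1000),s["wrist_force"])
c=np.load('/tmp/top.npz')
far("top",129,162);far("scene",129,162)
E
```

```text
[-108.99003246   -1.03324224] [-2.73772036 -0.99621893 -0.5260224 ]
top n 7297 z hist [3220 1639  306  735  347  160   61   54  452  318    5] far x [np.float64(49.2), np.float64(49.6), np.float64(49.5), np.float64(49.7), np.float64(49.3), np.float64(49.0), np.float64(49.7), np.float64(49.6), np.float64(49.6), np.float64(49.8), np.float64(49.8), np.float64(49.8)] right y -128.1 left y 122.9
scene n 7609 z hist [2545  715  817 1100  523  427  313  247  780  122   20] far x [np.float64(49.4), np.float64(49.5), np.float64(49.4), np.float64(50.2), np.float64(50.5), np.float64(50.4), np.float64(49.8), np.float64(50.1), np.float64(50.1), np.float64(49.3), np.float64(-96.2), np.float64(-95.8)] right y -130.3 left y 87.1
```

Emit:
drive_tool(moves=[{"delta_pos":[2,0,0],"turn":0,"claw":1},{"delta_pos":[2,0,0],"turn":0,"claw":1},{"delta_pos":[2,0,0],"turn":0,"claw":1},{"delta_pos":[2,0,0],"turn":0,"claw":1},{"delta_pos":[2,0,0],"turn":0,"claw":1},{"delta_pos":[2,0,0],"turn":0,"claw":1},{"delta_pos":[2,0,0],"turn":0,"claw":1},{"delta_pos":[2,0,0],"turn":0,"claw":1},{"delta_pos":[1,0,0],"turn":0,"claw":1},{"delta_pos":[1,0,0],"turn":0,"claw":1}])

```text
time_s: 5.3
tcp_pos: [0.4869, -0.1048, 0.1314]
ee_rot: [[0.982, 0.187, 0.004], [0.187, -0.982, -0.0], [0.004, 0.001, -1.0]]
wrist_force: [-0.4, 1.0, 0.2]
gripper_width: 1.003
gripper_force: 0.0
```

Run:
```python
from h import *
s=monitor.sense(); print(fr(np.array(s["tcp_pos"])*1000),s["wrist_force"])
far("top",129,162)
c=dict(np.load('/tmp/top.npz')); P=pts(c); h=cv2.cvtColor(c["color"],cv2.COLOR_RGB2HSV); z=P[...,2]
L=fr(P*1000); m=(h[...,0]>98)&(h[...,0]<125)&(h[...,1]>130)&(z>.068)&(z<.092)&(abs(L[...,0])<125)&(abs(L[...,1])<145)
print("frame far",np.percentile(L[m][:,0],99),"left",np.percentile(L[m][:,1],99))
B=np.load('/tmp/b_top.npy');B=fr(B*1000);B=B[(abs(B[:,0])<125)&(abs(B[:,1])<145)];print("ref",np.percentile(B[:,0],99),np.percentile(B[:,1],99))
```

```text
[-88.91346933  -1.29119886] [-0.35186225  0.97952023  0.21890776]
top n 911 z hist [125  33 106 499 146   2   0   0   0   0   0] far x [np.float64(73.4), np.float64(73.8), np.float64(73.6), np.float64(74.0), np.float64(73.7), np.float64(73.5), np.float64(73.8), np.float64(73.2), np.float64(73.3), np.float64(73.9), np.float64(74.1), np.float64(73.6)] right y -127.0 left y 126.4
frame far 96.33149810666552 left 131.71621183618416
ref 95.95848832022985 131.48669769933574
```

Tray dropped home: rim height is about 140 mm, far edge is at the home position, and the frame hasn't moved. Next is the spatula.

Emit:
drive_tool(moves=[{"delta_pos":[-10,0,0],"turn":0,"claw":1},{"delta_pos":[-20,0,0],"turn":0,"claw":1},{"delta_pos":[0,0,-25],"turn":0,"claw":1},{"delta_pos":[0,0,-35],"turn":0,"claw":1},{"delta_pos":[0,0,0],"turn":0.154,"claw":1},{"delta_pos":[0,0,0],"turn":0.154,"claw":1},{"delta_pos":[0,0,0],"turn":0.155,"claw":1},{"delta_pos":[0,0,0],"turn":0.155,"claw":1},{"delta_pos":[0,0,0],"turn":0,"claw":0.6}])

```text
time_s: 6.48
tcp_pos: [0.4551, -0.1106, 0.1907]
ee_rot: [[0.909, -0.416, 0.001], [-0.416, -0.909, 0.0], [0.0, -0.0, -1.0]]
wrist_force: [-0.3, 0.7, 0.0]
gripper_width: 0.948
gripper_force: 0.0
```

Run:
```python
from h import *
go(445.4,285.3,60,-24.7); far("top",129,162)
```

```text
t 6.475 tcp [ 455.1 -110.6  190.7] head -24.58 turn 0.0021 shift [-174.3 -355.6  130.7] F [-0.3  0.7  0. ] w 0.9480173545058842
top n 1162 z hist [192  58 152 570 189   1   0   0   0   0   0] far x [np.float64(73.1), np.float64(73.9), np.float64(74.1), np.float64(73.6), np.float64(73.4), np.float64(73.7), np.float64(73.6), np.float64(73.1), np.float64(73.4), np.float64(73.3), np.float64(73.8), np.float64(73.3)] right y -126.9 left y 126.1
```

Emit:
drive_tool(moves=[{"delta_pos":[-29,-59,0],"turn":0.002,"claw":0.6},{"delta_pos":[-29,-59,0],"turn":0,"claw":0.6},{"delta_pos":[-29,-59,0],"turn":0,"claw":0.6},{"delta_pos":[-29,-59,0],"turn":0,"claw":0.6},{"delta_pos":[-29,-59,20],"turn":0,"claw":0.6},{"delta_pos":[-29,-60,40],"turn":0,"claw":0.6},{"delta_pos":[0,0,40],"turn":0,"claw":0.6},{"delta_pos":[0,0,30],"turn":0,"claw":0.6},{"delta_pos":[0,0,0],"turn":0,"claw":0.6},{"delta_pos":[0,0,0],"turn":0,"claw":0.6}])

```text
time_s: 7.78
tcp_pos: [0.4478, 0.2532, 0.0714]
ee_rot: [[0.908, -0.418, 0.002], [-0.418, -0.908, 0.001], [0.001, -0.002, -1.0]]
wrist_force: [-0.8, 0.1, 0.4]
gripper_width: 0.601
gripper_force: 0.0
```

Run:
```python
from h import *
go(445.4,285.3,60,-24.7)
c=cap("wrist"); P=pts(c); cv2.imwrite("pics/w3.png",c["color"][...,::-1])
h=cv2.cvtColor(c["color"],cv2.COLOR_RGB2HSV); z=P[...,2]
m=(z>.009)&(z<.03)&(abs(P[...,0]-.432)<.09)&(abs(P[...,1]-.291)<.09)
Q,r=rect(P,m); print(r,np.median(Q[:,2]),len(Q))
```

```text
t 7.775 tcp [447.8 253.2  71.4] head -24.73 turn -0.0004 shift [-15.6 -28.1  11.4] F [-0.8  0.1  0.4] w 0.6007475025663637
((444.4046630859375, 286.37872314453125), (22.136497497558594, 72.56029510498047), 64.86592864990234) 0.01400927750880096 3463
```

View pics/w3.png

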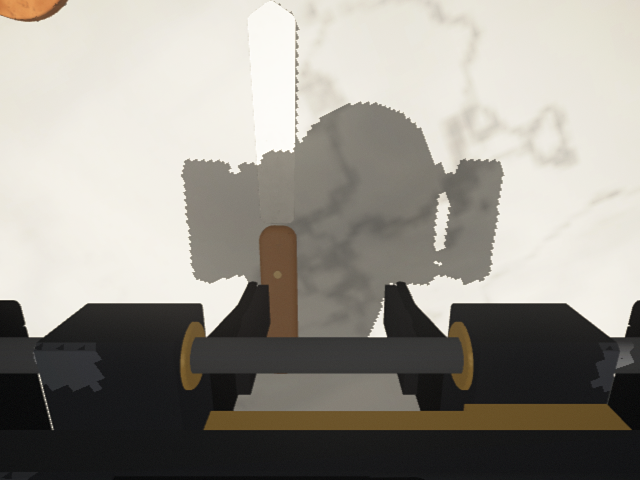

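The wrist view shows the handle running vertically at px x≈278 (rows 225–335), left of finger centre. That agrees with the measured pose, so I'm moving over it and descending.

Emit:
drive_tool(moves=[{"delta_pos":[-8,-14,0],"turn":0,"claw":0.6},{"delta_pos":[-8,-14,0],"turn":0,"claw":0.6},{"delta_pos":[0,0,10],"turn":0,"claw":0.6},{"delta_pos":[0,0,25],"turn":0,"claw":0.6},{"delta_pos":[0,0,20],"turn":0,"claw":0.6},{"delta_pos":[0,0,0],"turn":0,"claw":0.6},{"delta_pos":[0,0,0],"turn":0,"claw":0.6}])

```text
time_s: 8.7
tcp_pos: [0.4445, 0.2851, 0.0155]
ee_rot: [[0.908, -0.419, 0.0], [-0.419, -0.908, 0.0], [0.0, -0.0, -1.0]]
wrist_force: [-0.1, -0.5, 1.1]
gripper_width: 0.602
gripper_force: 0.0
```

Run:
```python
from h import *
go(445,285.5,2.5,-24.9)
```

```text
t 8.7 tcp [444.5 285.1  15.5] head -24.78 turn 0.0021 shift [ 0.3 -0.6 13. ] F [-0.1 -0.5  1.1] w 0.6022138624704819
```

Emit:
drive_tool(moves=[{"delta_pos":[0,0,8],"turn":0,"claw":0.6},{"delta_pos":[0,0,4],"turn":0,"claw":0.6},{"delta_pos":[0,0,0],"turn":0,"claw":0.6},{"delta_pos":[0,0,0],"turn":0,"claw":0.1},{"delta_pos":[0,0,0],"turn":0,"claw":0.1},{"delta_pos":[0,0,0],"turn":0,"claw":0.1},{"delta_pos":[0,0,0],"turn":0,"claw":0.1},{"delta_pos":[0,0,0],"turn":0,"claw":0.1},{"delta_pos":[0,0,0],"turn":0,"claw":0.1}])

```text
time_s: 9.82
tcp_pos: [0.4444, 0.285, 0.0033]
ee_rot: [[0.908, -0.419, 0.0], [-0.419, -0.908, 0.0], [0.0, -0.0, -1.0]]
wrist_force: [0.2, 0.2, 0.5]
gripper_width: 0.246
gripper_force: 30.0
```

Emit:
drive_tool(moves=[{"delta_pos":[0,0,-20],"turn":0,"claw":0.1},{"delta_pos":[0,0,-50],"turn":0,"claw":0.1},{"delta_pos":[0,0,-60],"turn":0,"claw":0.1},{"delta_pos":[0,0,-60],"turn":0,"claw":0.1},{"delta_pos":[0,0,0],"turn":0.158,"claw":0.1},{"delta_pos":[0,0,0],"turn":0.158,"claw":0.1},{"delta_pos":[0,0,0],"turn":0.159,"claw":0.1},{"delta_pos":[0,0,0],"turn":0.159,"claw":0.1},{"delta_pos":[0,0,0],"turn":0.159,"claw":0.1},{"delta_pos":[0,0,0],"turn":0.158,"claw":0.1},{"delta_pos":[0,0,0],"turn":0,"claw":0.1}])

```text
time_s: 11.2
tcp_pos: [0.4439, 0.2846, 0.1928]
ee_rot: [[0.188, -0.982, -0.001], [-0.982, -0.188, -0.001], [0.0, 0.001, -1.0]]
wrist_force: [-0.0, -0.7, -0.4]
gripper_width: 0.247
gripper_force: 30.0
```

Run:
```python
from h import *
r=np.radians(10.72); v=np.array([-18.5,45.8]); x=574+v[0]*np.cos(r)-v[1]*np.sin(r); y=-87+v[0]*np.sin(r)+v[1]*np.cos(r); print(x,y)
go(x,y,190,-79.28)
```

```text
547.3036236448461 -45.44048256411077
t 11.2 tcp [443.9 284.6 192.8] head -79.19 turn 0.0016 shift [343.5 -40.2   2.8] F [-0.  -0.7 -0.4] w 0.2466216421078251
```

Emit:
drive_tool(moves=[{"delta_pos":[50,-6,0],"turn":0.002,"claw":0.1},{"delta_pos":[50,-6,0],"turn":0,"claw":0.1},{"delta_pos":[50,-6,0],"turn":0,"claw":0.1},{"delta_pos":[50,-6,0],"turn":0,"claw":0.1},{"delta_pos":[50,-6,0],"turn":0,"claw":0.1},{"delta_pos":[50,-6,0],"turn":0,"claw":0.1},{"delta_pos":[43,-4,0],"turn":0,"claw":0.1},{"delta_pos":[0,0,0],"turn":0,"claw":0.1},{"delta_pos":[0,0,0],"turn":0,"claw":0.1},{"delta_pos":[0,0,0],"turn":0,"claw":0.1}])

```text
time_s: 12.45
tcp_pos: [0.5465, -0.044, 0.1932]
ee_rot: [[0.186, -0.983, -0.0], [-0.983, -0.186, 0.0], [-0.0, 0.0, -1.0]]
wrist_force: [-0.1, 0.1, -0.5]
gripper_width: 0.248
gripper_force: 30.0
```

Run:
```python
from h import *
go(547.3,-45.4,165,-79.28)
c=cap("wrist"); cv2.imwrite("pics/w4.png",c["color"][...,::-1]); P=pts(c)*1000; L=fr(P); z=P[...,2]
m=(z>170)&(z<195)&(L[...,1]<20)&(L[...,1]>-140)
Q=L[m]; print("blade z",np.median(z[m]),m.sum())
for y in range(-120,0,20):
    k=abs(Q[:,1]-y)<6
    if k.sum()>10: print(y,np.percentile(Q[k,0],[2,98]).round(1))
print("tip y",np.percentile(Q[:,1],1))
d=(z>123)&(z<133)&(abs(L[...,1])<118)&(abs(L[...,0])<60)
for y in (-100,-80,-60,-40,-20,-8,112):
    k=d&(abs(L[...,1]-y)<6); print("div",y,np.histogram(L[k][:,0],np.arange(-60,60,6))[0])
e=(z>136)&(z<144)&(abs(L[...,0]+18)<40)&(L[...,1]<-110)&(L[...,1]>-135); print("right rim y",np.percentile(L[e][:,1],[2,98]) if e.any() else 0)
```

```text
t 12.45 tcp [546.5 -44.  193.2] head -79.28 turn 0.0001 shift [ 1.5 -0.5 28.2] F [-0.1  0.1 -0.5] w 0.24800629746354222
blade z 194.21739639219808 38
tip y -69.47646124494793
div -100 [0 0 0 0 0 0 0 0 0 0 0 0 0 0 0 0 0 0 0]
div -80 [ 60  42   5 130   0   0   0   0   0  26 109   0   0   0  82 205 213 211
 184]
div -60 [  0 129   1 119   0   0   0   0   0  33  97   0   0   0  43 238 237 237
 234]
div -40 [  0 129   4 110   0   0   0   0   0  34  87   0   0   0  66 247 242 250
 238]
div -20 [ 15  97   5 105   0   0   0   0   0  33  77   0   0   0   2  84 128 128
  88]
div -8 [ 73  84  12  92   0   0   0   0   0  33  73   0   0   0   0  49 135 116
  57]
div 112 [0 0 0 0 0 0 0 0 0 0 0 0 0 0 0 0 0 0 0]
right rim y 0
```

View pics/w4.png

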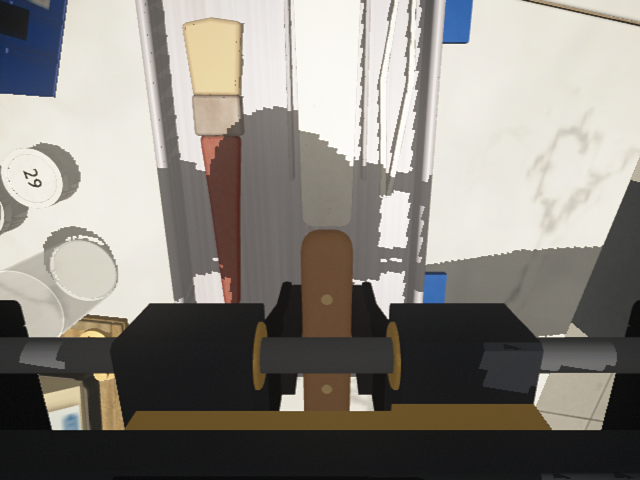

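The wrist view shows the spatula between the two dividers (px x≈291 and 362), parallel to them, with the blade towards the closed side. I'll check the blade position numerically.

Run:
```python
from h import *
c=dict(np.load('/tmp/wrist.npz')); P=pts(c)*1000; L=fr(P); z=P[...,2]
for lo,hi,n in((192,201,"blade"),(201,210,"handle")):
  m=(z>lo)&(z<hi)&(L[...,1]<110)&(abs(L[...,0]+18)<20)
  Q=L[m]; print(n,np.median(z[m]),m.sum(),np.percentile(Q[:,1],[.3,99.7]))
  for y in (-95,-60,-30,0,20,28):
    k=abs(Q[:,1]-y)<5
    if k.sum()>10: print(y,np.percentile(Q[k,0],[2,98]).round(1),z[m][k].mean().round(1))
d=(z>123)&(z<133)&(L[...,1]<-15)&(L[...,1]>-85)
for a,b in((-43,-35),(-6,8)): print(np.median(L[d&(L[...,0]>a)&(L[...,0]<b)][:,0]))
```

```text
blade 197.2257512205647 13638 [-74.53210896  81.68609998]
-60 [-30.7  -8.5] 197.2
-30 [-30.   -9.2] 197.2
0 [-29.4  -9.9] 197.3
20 [-30.4  -8.9] 199.5
28 [-30.6  -8.7] 200.4
handle 203.89568382700804 7096 [11.4082465  96.21262384]
20 [-29.7  -9.5] 203.8
28 [-29.6  -9.7] 203.8
-40.7016255950773
0.669260164715622
```

Emit:
drive_tool(moves=[{"delta_pos":[1,0,15],"turn":0,"claw":0.1},{"delta_pos":[0,0,20],"turn":0,"claw":0.1},{"delta_pos":[0,0,20],"turn":0,"claw":0.1},{"delta_pos":[0,0,10],"turn":0,"claw":0.1},{"delta_pos":[0,0,3],"turn":0,"claw":0.1},{"delta_pos":[0,0,0],"turn":0,"claw":0.1},{"delta_pos":[0,0,0],"turn":0,"claw":0.1}])

```text
time_s: 13.38
tcp_pos: [0.5474, -0.0458, 0.1259]
ee_rot: [[0.184, -0.983, 0.001], [-0.983, -0.184, 0.0], [0.0, -0.001, -1.0]]
wrist_force: [0.1, -0.5, -0.2]
gripper_width: 0.244
gripper_force: 30.0
```

Run:
```python
from h import *
go(547.3,-45.4,118.3,-79.28)
```

```text
t 13.375 tcp [547.4 -45.8 125.9] head -79.39 turn -0.0019 shift [-0.4  0.1  7.6] F [ 0.1 -0.5 -0.2] w 0.24416786030130183
```

Emit:
drive_tool(moves=[{"delta_pos":[0,0,3],"turn":0,"claw":0.1},{"delta_pos":[0,0,2],"turn":0,"claw":0.1},{"delta_pos":[0,0,1],"turn":0,"claw":0.1},{"delta_pos":[0,0,0],"turn":0,"claw":0.1},{"delta_pos":[0,0,0],"turn":0,"claw":0.1}])

```text
time_s: 14.0
tcp_pos: [0.547, -0.0459, 0.1192]
ee_rot: [[0.184, -0.983, 0.0], [-0.983, -0.184, -0.0], [0.0, -0.0, -1.0]]
wrist_force: [0.5, -0.0, -0.4]
gripper_width: 0.248
gripper_force: 30.0
```

Emit:
drive_tool(moves=[{"delta_pos":[0,0,0],"turn":0,"claw":0.28},{"delta_pos":[0,0,0],"turn":0,"claw":0.32},{"delta_pos":[0,0,0],"turn":0,"claw":0.37},{"delta_pos":[0,0,0],"turn":0,"claw":0.37},{"delta_pos":[0,0,0],"turn":0,"claw":0.37},{"delta_pos":[0,0,-5],"turn":0,"claw":0.37},{"delta_pos":[0,0,-15],"turn":0,"claw":0.37},{"delta_pos":[0,0,-30],"turn":0,"claw":0.37},{"delta_pos":[0,0,-40],"turn":0,"claw":0.37},{"delta_pos":[0,0,-40],"turn":0,"claw":0.37},{"delta_pos":[-40,0,0],"turn":0,"claw":0.37},{"delta_pos":[-60,0,0],"turn":0,"claw":0.37}])

```text
time_s: 15.5
tcp_pos: [0.5289, 0.0527, 0.2512]
ee_rot: [[0.181, -0.983, 0.003], [-0.983, -0.181, 0.001], [-0.0, -0.003, -1.0]]
wrist_force: [1.3, 0.6, -0.5]
gripper_width: 0.37
gripper_force: 0.0
```

Emit:
drive_tool(moves=[{"delta_pos":[-60,0,0],"turn":0,"claw":0.37},{"delta_pos":[-60,0,0],"turn":0,"claw":0.37},{"delta_pos":[-60,0,0],"turn":0,"claw":0.37},{"delta_pos":[0,0,0],"turn":0,"claw":0.37},{"delta_pos":[0,0,0],"turn":0,"claw":0.37},{"delta_pos":[0,0,0],"turn":0,"claw":0.37}])

```text
time_s: 16.25
tcp_pos: [0.4957, 0.2282, 0.2497]
ee_rot: [[0.182, -0.983, 0.0], [-0.983, -0.182, 0.0], [-0.0, -0.0, -1.0]]
wrist_force: [-0.1, -0.4, -0.6]
gripper_width: 0.37
gripper_force: 0.0
```

Run:
```python
from h import *
far("top",129,162)
c=dict(np.load('/tmp/top.npz')); P=pts(c)*1000; L=fr(P); z=P[...,2]; h=cv2.cvtColor(c["color"],cv2.COLOR_RGB2HSV)
w=(h[...,1]>90)&(abs(L[...,0]+18)<20)&(abs(L[...,1])<125)&(z>105)&(z<150)
r=cv2.minAreaRect(L[w].astype(np.float32)); print("handle",r,np.median(z[w]),np.percentile(z[w],[5,95]))
cv2.imwrite('pics/end.png',cv2.resize(c["color"][140:300,340:550,::-1],None,fx=3.5,fy=3.5,interpolation=cv2.INTER_CUBIC)); print(monitor.sense()["tcp_pos"])
```

```text
top n 2041 z hist [504  62 199 981 290   5   0   0   0   0   0] far x [np.float64(72.9), np.float64(73.8), np.float64(73.3), np.float64(73.5), np.float64(73.6), np.float64(73.5), np.float64(73.6), np.float64(72.8), np.float64(72.5), np.float64(73.0), np.float64(72.9), np.float64(73.0)] right y -126.9 left y 126.2
handle ((-19.06580924987793, 59.49251937866211), (98.71992492675781, 20.504621505737305), 89.99771118164062) 129.1097960194727 [126.65027482 131.4507708 ]
[0.49571065 0.22812159 0.24960563]
```

View pics/end.png

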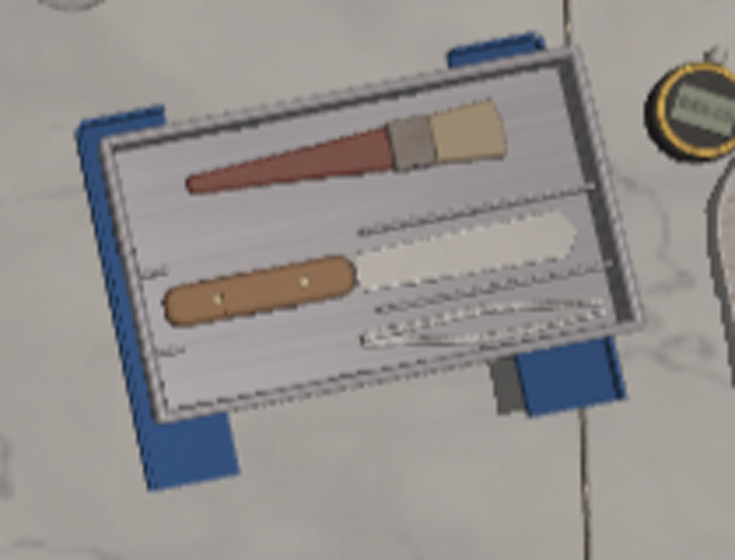

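The final view shows the tray home and the spatula flat in the middle slot, with its handle (px 165–355) in the finger gap. The handle top is at 129 mm, as expected, and the brush and tweezers are still in place.

```bash
python3 -c "
from h import *
print(ticket.finish_job())"
```

```text
the job is handed in; nothing more can be done
None
```

The job is handed in, with no verdict returned: by camera the tray is home in the frame's sockets, the spatula lies flat in the middle slot with its handle in the finger gap, and the brush, tweezers and blue frame are in place.

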